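# Re-rack a row of network units in reverse order

### The arm

A 7-joint arm with a two-finger parallel gripper is mounted at the origin on the work surface. World frame = base frame: x ahead of the robot, y to its left, z up, the work surface at z = 0. Lengths are in m, angles in rad, forces in N, time in s.
With the tool pointing down it reaches from about 0.4 to 0.875 m from the base axis. Payload 6.5 kg.
Tool frame: the origin (TCP) lies at the very end of the fingers, on their centre line; the grasp point (between the pads) lies 19 mm behind it (grip_point_offset is the distance from the TCP to the grasp point, in m); x points along the fingers, y is the direction in which the jaws open and shut, and the axes are right-handed (so a half turn about x gives the same grasp; the last joint's range is limited). The gripper opens to 88 mm and grips with 3 to 60 N. Pads are 18 mm wide; open, the fingers measure 123 mm over their backs; the gripper's body (75 mm by 187 mm) begins 45 mm behind the grasp point.
Start: joints at [-0.066, 0.536, -0.004, 1.538, 0.003, 1.067, -0.071], TCP at [0.65, -0, 0.211] pointing down, gripper open.
Joint ranges: [-2.7, 2.7], [-0.37, 2.16], [-1.27, 1.26], [0.24, 2.4], [-1.31, 4.45], [0.19, 1.91], [-2.76, 2.76]. Speed limits (rad/s): [2.39, 2.39, 3.14, 3.14, 3.14, 3.14, 3.14].

### API

Orientations are given as a unit quaternion [w, x, y, z].
In Python, from workcell import * gives the robot as it stands.
- The arm moves only by the shell command python3 -m pendant 'ROWS'. ROWS is JSON, a list of rows, each a list of 7 numbers: the shift along the tool's x, y, z each as a share of 200 mm, from -1 to 1, then the turn, a rotation vector about the tool's x, y, z each as a share of 90 degrees, from -1 to 1, then the opening, from 0 (shut) to 1 (fully open). A call has exactly 8 rows; each row is the pose to reach, as a shift and turn from the pose measured when the call began, along the tool's axes at that moment; what a row does not reach only later rows make up. A row lasts 1/12 s, in which the tool goes at most 41.7 mm and 7.16 degrees, less where a joint would pass 70% of its speed; a pose out of reach is approached as far as the arm can. A call with a number of a shift or a turn outside -1 to 1 is refused whole. A call with a gripper value outside its range is refused whole. The fingers move at their own pace and stop on an object; the grip force is fixed at half the most. Time passes only in rows, so rows that repeat a pose let the fingers close, or fill a call up. It gives the time, the measured TCP pose, the force and the opening at its end, in the units of the state.
- state(): the state, without advancing time (a new reading comes with each control period).
- get_image(name): name is "scene" or "side" or "wrist"; returns a dict with "img" (480x640x3 uint8, blue, green, red), "camera_matrix" (3x3 intrinsics, pixels), "rvec" (rotation vector, rad) and "tvec" (3), from world to camera coordinates, as OpenCV has them. Camera axes: x right, y down, z forward; pixel columns grow to the right and rows downward; lengths in m; the calibration is good to about 2 mm. A picture is of the moment at which its call begins. There is no depth.
- finish_job(): hands the job in, once; it reports no verdict.
Trained networks look in the newest picture that a camera, given by its name, has taken for a name from the list of things; names that differ only in an ending like _2 or _b are one class to them, and where a whole thing is asked for, a point or a joint stands for the part that bears it (a point fixed in the world has none). Each returns a list of dicts, best first, with "confidence" (0 to 1); they miss things now and then, are a little off and sometimes report something else, mostly with a low value. They report only what shows in the picture. A call takes as long as a camera call. They do not tell look-alikes from the thing itself.
- trace(label, camera): "pixels" (480x640 bool, what is visible of it) and "location" ([column, row] in pixels, amid what is visible of it).
The state is a dict: "t": time; "joint_pos": joint angles; "qvel": joint speeds; "joint_efforts": joint torques, N m; "position": TCP position; "ee_rot": TCP orientation; "ft_force": force on the tool from outside, world axes, zero at the start; "moment": the same for the moment, N m; "opening": finger opening in m.
Only numpy, scipy, OpenCV 4.12 (cv2) and the standard library are available. Lean on these libraries where they do the work, as an engineer would, in place of code of your own. Each camera call takes 0.05 s, during which the arm holds its last target. There are 200 camera calls.

### The job

The new rack is fed from the opposite end, so move the four white network units from the grey stands on the old wooden board into the four bays of the aluminium rack in reverse order: the unit that starts leftmost in the old row ends rightmost in the new rack, and so on along the row. Stand each one upright in the middle of its bay's black pad, with its long side parallel to the ribs (the way it faced in the old row), setting it down gently and tipping none over.

Things in the scene. Friction and masses are not known exactly. Their poses are not given: they have to be found in the camera images.
- slab_center (a point): The slab: a small five-port network switch standing on edge, 90 mm long (its x), 24 mm thick (its y), 72 mm high, 0.13 to 0.25 kg, with five dark ports in a line along its narrow top. White plastic. This point is its centre, half-way up; z is its upright axis. At the start it stands upright, within 4 mm of the middle of its own stand and turned less than 5 degrees from it.
- router_center (a point): The router: a mini router standing on edge, 70 mm long (its x), 32 mm thick (its y) for the lower 56 mm and 24 mm thick above, 69 mm high in all, 0.14 to 0.28 kg, with two round aerials folded side by side along its top. White plastic. This point is its centre, half-way up; z is its upright axis. At the start it stands upright, within 4 mm of the middle of its own stand and turned less than 5 degrees from it.
- round_center (a point): The round unit: a wireless node, an upright cylinder 46 mm across and 70 mm high, 0.14 to 0.28 kg, with a grey disc on its top. White plastic. This point is its centre, half-way up; z is its upright axis. At the start it stands upright, within 4 mm of the middle of its own stand and turned less than 5 degrees from it.
- brick_center (a point): The brick: a power supply block, 52 mm long (its x), 42 mm thick (its y), 68 mm high, 0.17 to 0.35 kg, with five thin dark vents along its top. White plastic. This point is its centre, half-way up; z is its upright axis. At the start it stands upright, within 4 mm of the middle of its own stand and turned less than 5 degrees from it.
- stand_slab: Old grey stand on which the slab stands at the start; long thin black pad (98 x 34 mm). Fixed to the old board; 102 x 78 x 6 mm (x, y, z), origin under its centre, top 18 mm above the table; axes parallel to the board's. It never moves, so it keeps the place where that unit started.
- stand_router: Old grey stand on which the router stands at the start; medium black pad (78 x 42 mm). Fixed to the old board; 102 x 78 x 6 mm (x, y, z), origin under its centre, top 18 mm above the table; axes parallel to the board's. It never moves, so it keeps the place where that unit started.
- stand_round: Old grey stand on which the round unit stands at the start; round black pad (58 mm across). Fixed to the old board; 102 x 78 x 6 mm (x, y, z), origin under its centre, top 18 mm above the table; axes parallel to the board's. It never moves, so it keeps the place where that unit started.
- stand_brick: Old grey stand on which the brick stands at the start; nearly square black pad (60 x 52 mm). Fixed to the old board; 102 x 78 x 6 mm (x, y, z), origin under its centre, top 18 mm above the table; axes parallel to the board's. It never moves, so it keeps the place where that unit started.
- old_board: Old board: a wooden board 110 x 345 x 12 mm (x, y, z), fixed, carrying the four grey stands in one row along its y, at y = -127.5, -42.5, +42.5 and +127.5 mm. Origin under its centre, on the table. Its x points away from the robot and its y to the robot's left, both within 9 degrees. It may be the nearer or the farther of the two rows.
- new_rack: New rack: fixed aluminium tray 104 x 352 mm (x, y), empty at first. Four bays in a row along its y, middles at x = 0, y = -127.5, -42.5, +42.5, +127.5 mm, each with a black pad (94 x 52 mm). Bay floor 10 mm above the table; ribs between bays and at the ends 4 mm thick, 10 mm above the floor, 81 mm clear. Origin under its centre, on the table; x away from the robot, y to its left, within 9 degrees.
Not all that is in view belongs to the job. Leave any orange or pink look-alike of the part that bears slab_center alone. What is shaped like the part that bears router_center but red or yellow is not meant.

How it is judged:
At the end, for the whole second after the job is handed in: Each unit stands in the new-rack bay that mirrors its start (leftmost to rightmost and so on), within 13 mm of the bay middle along the row and 15 mm across, centre height within 6 mm, tilt under 0.1 rad, slab, router and brick within 0.22 rad of the ribs; all at rest (((y of stand_slab in the frame of old_board between -0.1575 and -0.0975 m and y of slab_center in the frame of new_rack between 0.1145 and 0.1405 m) or (y of stand_slab in the frame of old_board between -0.0725 and -0.0125 m and y of slab_center in the frame of new_rack between 0.0295 and 0.0555 m) or (y of stand_slab in the frame of old_board between 0.0125 and 0.0725 m and y of slab_center in the frame of new_rack between -0.0555 and -0.0295 m) or (y of stand_slab in the frame of old_board between 0.0975 and 0.1575 m and y of slab_center in the frame of new_rack between -0.1405 and -0.1145 m)) and x of slab_center in the frame of new_rack between -0.015 and 0.015 m and z of slab_center in the frame of new_rack between 0.04 and 0.052 m and angle between each of slab_center, router_center, round_center, brick_center's own z axis and vertical below 0.1 rad and linear speed of each of slab, router, round, brick below 0.02 m/s and angular speed of each of slab, router, round, brick below 0.2 rad/s and angle between the x axis of each of slab_center, router_center, brick_center and the x axis of new_rack, either way round below 0.22 rad and ((y of stand_router in the frame of old_board between -0.1575 and -0.0975 m and y of router_center in the frame of new_rack between 0.1145 and 0.1405 m) or (y of stand_router in the frame of old_board between -0.0725 and -0.0125 m and y of router_center in the frame of new_rack between 0.0295 and 0.0555 m) or (y of stand_router in the frame of old_board between 0.0125 and 0.0725 m and y of router_center in the frame of new_rack between -0.0555 and -0.0295 m) or (y of stand_router in the frame of old_board between 0.0975 and 0.1575 m and y of router_center in the frame of new_rack between -0.1405 and -0.1145 m)) and x of router_center in the frame of new_rack between -0.015 and 0.015 m and z of router_center in the frame of new_rack between 0.0385 and 0.0505 m and ((y of stand_round in the frame of old_board between -0.1575 and -0.0975 m and y of round_center in the frame of new_rack between 0.1145 and 0.1405 m) or (y of stand_round in the frame of old_board between -0.0725 and -0.0125 m and y of round_center in the frame of new_rack between 0.0295 and 0.0555 m) or (y of stand_round in the frame of old_board between 0.0125 and 0.0725 m and y of round_center in the frame of new_rack between -0.0555 and -0.0295 m) or (y of stand_round in the frame of old_board between 0.0975 and 0.1575 m and y of round_center in the frame of new_rack between -0.1405 and -0.1145 m)) and x of round_center in the frame of new_rack between -0.015 and 0.015 m and z of round_center in the frame of new_rack between 0.039 and 0.051 m and ((y of stand_brick in the frame of old_board between -0.1575 and -0.0975 m and y of brick_center in the frame of new_rack between 0.1145 and 0.1405 m) or (y of stand_brick in the frame of old_board between -0.0725 and -0.0125 m and y of brick_center in the frame of new_rack between 0.0295 and 0.0555 m) or (y of stand_brick in the frame of old_board between 0.0125 and 0.0725 m and y of brick_center in the frame of new_rack between -0.0555 and -0.0295 m) or (y of stand_brick in the frame of old_board between 0.0975 and 0.1575 m and y of brick_center in the frame of new_rack between -0.1405 and -0.1145 m)) and x of brick_center in the frame of new_rack between -0.015 and 0.015 m and z of brick_center in the frame of new_rack between 0.038 and 0.05 m); the robot touches nothing.
It fails at once if a unit is tipped over (angle between any of slab_center, router_center, round_center, brick_center's own z axis and vertical above 0.6 rad).
It fails at once if a unit is dropped or slammed into the new rack (over 45 N) (contact force between any of slab, router, round, brick and new_rack above 45 N).
It also fails if it takes over 104 s, if anything falls off the work surface, if the arm or the gripper's body presses on something with over 40 N, if the wrist force passes 120 N, or if a joint passes its speed limit or range.

## Working session

There is one attempt and no reset: what is moved stays moved. The work goes in short steps, Python scripts to look and compute and a shell command to move; the robot and the scene stay as the last step left them, time stands still between calls to the robot, and variables do not carry over. Pictures are saved under pics/ and viewed, about 12 in all and at most 16, crops included, and the job is handed in when it is done.

```bash
mkdir -p pics; python3 - <<'E'
from workcell import *
import cv2
s=state();print(s)
for n in("scene","side","wrist"):
    d=get_image(n);cv2.imwrite(f"pics/{n}0.png",d["img"]);print(n,d["camera_matrix"],d["rvec"],d["tvec"])
    for l in("slab_center","router_center","round_center","brick_center","old_board","new_rack"):
        print(l,[(round(r["confidence"],2),[round(float(x)) for x in r["location"]],int(r["pixels"].sum())) for r in trace(l,n)])
E
```

```text
{'t': 0.0, 'joint_pos': array([-0.0662257 ,  0.5371707 , -0.00443964,  1.53887322,  0.00257688,
        1.06728233, -0.07119862]), 'qvel': array([-1.09180726e-03, -5.24480572e-05, -8.41698432e-04, -1.14494904e-03,
       -4.18559699e-04,  1.75609163e-03, -6.58784525e-04]), 'joint_efforts': array([-1.69933578e-04, -5.70981932e+01,  9.90184285e-01, -2.51597965e+01,
       -5.62433247e-02,  1.80829730e-02,  2.02785413e-04]), 'position': array([6.49336541e-01, 3.78693841e-06, 2.10236119e-01]), 'ee_rot': array([-0.49961737, -0.49951993, -0.50042662,  0.50043533]), 'ft_force': array([ 0.63714872, -0.12409987, -0.15837195]), 'moment': array([ 0.01956902,  0.01567171, -0.00470886]), 'opening': 0.08777236809099666}
scene [[550.47809218   0.         314.09654314]
 [  0.         550.47809218 243.8985102 ]
 [  0.           0.           1.        ]] [ 1.07905354  2.63663851 -0.75770154] [ 0.34484389 -0.26531569  1.17789621]
slab_center [(0.88, [401, 301], 1274), (0.76, [477, 350], 1859), (0.63, [490, 278], 1102)]
router_center [(0.89, [322, 243], 1261), (0.64, [295, 152], 1072), (0.29, [363, 270]
[... 633 characters left out ...]
 5363), (0.6, [344, 210], 778)]
brick_center [(0.56, [288, 260], 1220)]
old_board [(0.95, [298, 302], 1035)]
new_rack [(0.81, [258, 211], 5569), (0.39, [351, 226], 598)]
wrist [[357.47123306   0.         316.39944254]
 [  0.         357.47123306 237.0240442 ]
 [  0.           0.           1.        ]] [-2.88073387e+00 -5.66374123e-04  4.57760565e-05] [-0.65131343 -0.03590449  0.38920609]
slab_center [(0.69, [83, 10], 3099)]
router_center [(0.64, [173, 398], 1125), (0.63, [125, 201], 4023), (0.39, [145, 281], 3120)]
round_center [(0.82, [146, 281], 3039)]
brick_center [(0.83, [100, 100], 5681), (0.44, [148, 283], 3113)]
old_board [(0.58, [175, 147], 4358)]
new_rack [(0.91, [312, 169], 30281)]
```

View pics/scene0.png

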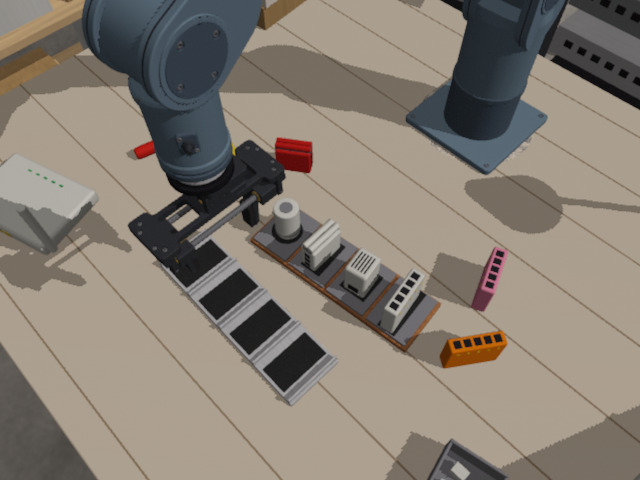

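View pics/wrist0.png

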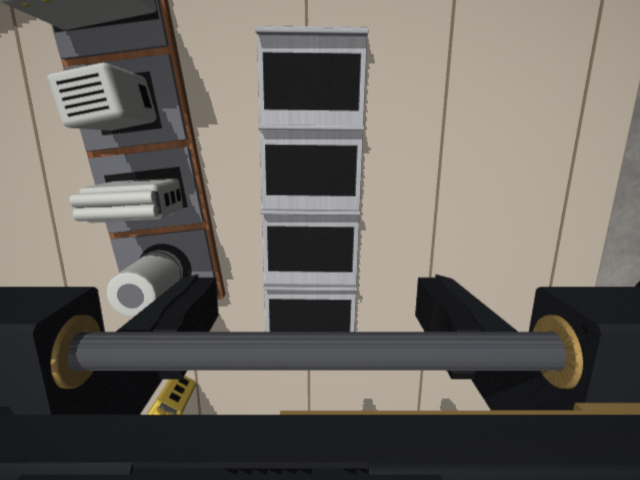

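View pics/side0.png

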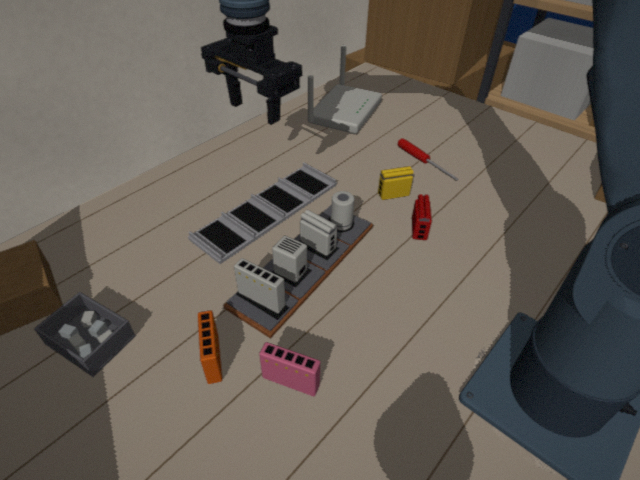

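Candidates in the scene picture:
- **Slab-shaped:** white (401,301), orange (475,350), pink (490,278). I choose white.
- **Router-shaped:** white (322,243), red (294,155), yellow behind the arm (about 235,150). I choose white.
- **Round:** only (287,219).
- **Brick:** only (361,270).
- **Not part of the job:** the big white router at (40,205) on the table and the grey bin.

In the wrist picture, up is +y. From left to right the row is slab, brick, router, round, on the nearer board. The rack lies beyond it, with pads at (312,80), (311,170) and (310,249). Next I'll check close-up crops.

```bash
cat > h.py <<'E'
import numpy as np, cv2
def cam(d): 
    R=cv2.Rodrigues(np.array(d["rvec"],float))[0]; return np.array(d["camera_matrix"]),R,np.array(d["tvec"],float).ravel()
def p2w(d,uv,z):
    K,R,t=cam(d); C=-R.T@t
    r=(R.T@np.linalg.inv(K)@np.c_[np.atleast_2d(uv),np.ones(len(np.atleast_2d(uv)))].T).T
    return C+r*((z-C[2])/r[:,2:])
def w2p(d,P): 
    return cv2.projectPoints(np.array(P,float).reshape(-1,3),np.array(d["rvec"],float),np.array(d["tvec"],float),np.array(d["camera_matrix"]),None)[0][:,0]
def grid(T,lo,hi): pass
def frame(c,yaw,pts):
    R=np.array([[np.cos(yaw),-np.sin(yaw)],[np.sin(yaw),np.cos(yaw)]]); return np.array(c)+np.atleast_2d(pts)@R.T
E
python3 - <<'E'
from workcell import *
from h import *
d=get_image("wrist")
g=cv2.cvtColor(d["img"],cv2.COLOR_BGR2GRAY)
m=np.uint8(g<35)*255; m[330:]=0
for c in cv2.findContours(m,0,2)[0]:
    if cv2.contourArea(c)>2000:
        (u,v),wh,a=cv2.minAreaRect(c); b=cv2.boxPoints(((u,v),wh,a)); w=p2w(d,b,.01)
        print(u,v,wh,p2w(d,[[u,v]],.01)[0].round(4),w.round(4)[:,:2].tolist())
s=get_image("scene")
x0,y0=220,170
cv2.imwrite("pics/c1.png",cv2.resize(s["img"][180:360,235:455],None,fx=3.3,fy=3.3,interpolation=cv2.INTER_CUBIC))
cv2.imwrite("pics/c2.png",cv2.resize(d["img"][0:320,30:390],None,fx=1.85,fy=1.85,interpolation=cv2.INTER_CUBIC))
E
```

```text
309.5 314.5 (29.0, 79.0) [ 0.6434 -0.1267  0.01  ] [[0.5984, -0.1086], [0.6885, -0.1085], [0.6894, -0.1453], [0.5972, -0.1453]]
51.5 308.5 (41.0, 103.0) [ 0.3473 -0.1193  0.01  ] [[0.294, -0.094], [0.4103, -0.0939], [0.4024, -0.1454], [0.2822, -0.1454]]
584.623779296875 307.5625915527344 (44.519935607910156, 111.61925506591797) [ 0.9589 -0.1178  0.01  ] [[0.89, -0.0945], [1.014, -0.0864], [1.03, -0.1418], [0.9016, -0.1505]]
464.5 302.5 (53.0, 97.0) [ 0.8205 -0.1116  0.01  ] [[0.7628, -0.0793], [0.8713, -0.0793], [0.8807, -0.1452], [0.7675, -0.1452]]
168.5 286.5 (85.0, 97.0) [ 0.4845 -0.0921  0.01  ] [[0.4368, -0.0422], [0.5428, -0.0422], [0.5354, -0.1453], [0.4222, -0.1454]]
310.0 249.0 (42.0, 84.0) [ 0.6443 -0.0478  0.01  ] [[0.5991, -0.0242], [0.6897, -0.0241], [0.691, -0.0722], [0.5974, -0.0723]]
310.2291259765625 169.79403686523438 (89.21420288085938, 47.76797866821289) [0.6449 0.0378 0.01  ] [[0.5975, 0.0137], [0.6001, 0.0624], [0.6908, 0.061], [0.6914, 0.0122]]
311.5 81.0 (54.0, 95.0) [0.6465 0.1229 0.01  ] [[0.6012, 0.1468], [0.692, 0.1469], [0.6935, 0.0981], [0.5993, 0.0981]]
```

View pics/c1.png

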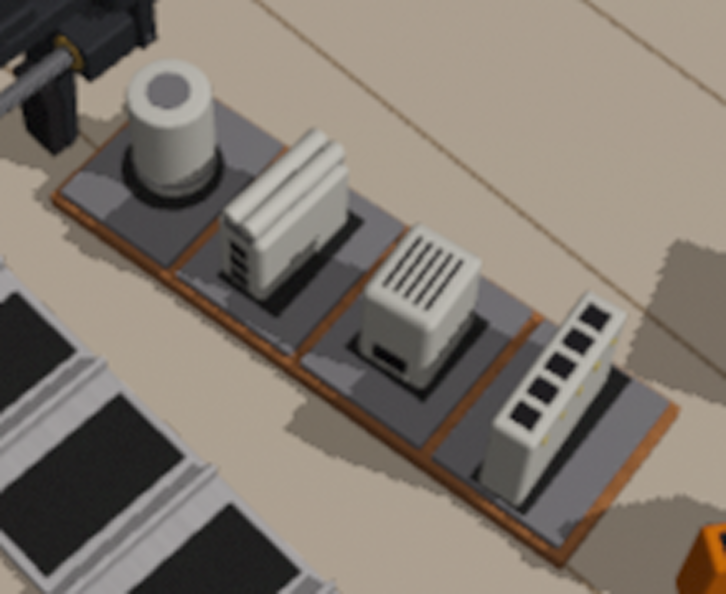

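View pics/c2.png

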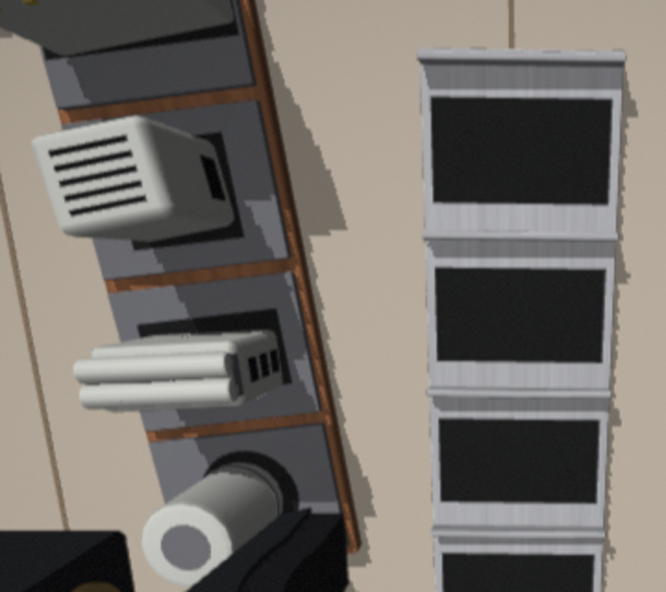

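```bash
python3 - <<'E'
from workcell import *
from h import *
s=get_image("scene");w=get_image("wrist")
S=lambda a:np.array(a)/3.3+[235,180]
W=lambda a:np.array(a)/1.85+[30,0]
print("board corners",p2w(s,S([[52,198],[560,550],[678,405]]),.012).round(4)[:,:2].tolist(), "wrist +x-y",p2w(w,W([[357,547]]),.012).round(4))
for n,z,a,b in[("round",.088,(168,92),(192,548)),("router",.087,(285,185),(155,383)),("brick",.086,(423,277),(97,177)),("slab",.09,(560,365),None)]:
    print(n,p2w(s,S([a]),z)[0].round(4), b and p2w(w,W([b]),z)[0].round(4))
# slab top long ends, router ends in scene
print(p2w(s,S([[594,300],[513,430]]),.09).round(4),p2w(w,W([[80,368],[235,363]]),.085).round(4))
E
```

```text
board corners [[0.5444, -0.1023], [0.5004, 0.2314], [0.397, 0.2223]] wrist +x-y [[ 0.5458 -0.1023  0.012 ]]
round [ 0.4831 -0.0669  0.088 ] [ 0.4869 -0.0686  0.088 ]
router [0.4798 0.0173 0.087 ] [0.4802 0.0125 0.087 ]
brick [0.4689 0.1031 0.086 ] [0.4679 0.1006 0.086 ]
slab [0.4597 0.1834 0.09  ] None
[[0.4211 0.1718 0.09  ]
 [0.501  0.1902 0.09  ]] [[0.4458 0.019  0.085 ]
 [0.5169 0.0214 0.085 ]]
```

```bash
python3 -m pendant '[[0,0,0,-0.08,0,0,0.7],[0,0,0,-0.16,0,0,0.7],[0,0,0,-0.24,0,0,0.7],[0,0,0,-0.31,0,0,0.7],[0,0,0,-0.39,0,0,0.7],[0,0,0,-0.47,0,0,0.7],[0,0,0,-0.55,0,0,0.7],[0,0,0,-0.6,0,0,0.7]]'
python3 -m pendant '[[0,0,0,-0.08,0,0,0.7],[0,0,0,-0.16,0,0,0.7],[0,0,0,-0.24,0,0,0.7],[0,0,0,-0.31,0,0,0.7],[0,0,0,-0.39,0,0,0.7],[0,0,0,-0.46,0,0,0.7],[0,0,0,-0.48,0,0,0.7],[0,0,0,-0.48,0,0,0.7]]'
python3 - <<'E'
from workcell import *
from h import *
import pickle
d=get_image("wrist");pickle.dump(d,open("w1.pkl","wb"));cv2.imwrite("pics/w1.png",d["img"])
E
```

```text
t: 1.92
position: [0.65, -0.0002, 0.2111]
ee_rot: [0.673, 0.216, 0.673, -0.216]
ft_force: [0.2, -1.1, -0.3]
opening: 0.0618
t: 2.58
position: [0.65, -0.0004, 0.211]
ee_rot: [0.706, -0.047, 0.706, 0.047]
ft_force: [0.4, 0.3, -0.1]
opening: 0.0618
```

View pics/w1.png

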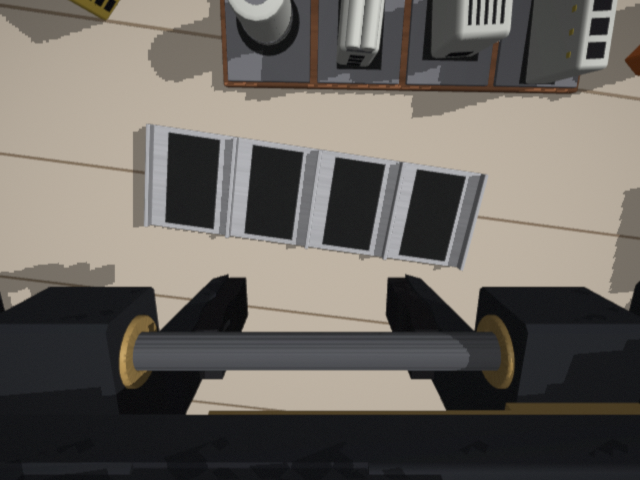

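```bash
python3 - <<'E'
from h import *
import pickle
d=pickle.load(open("w1.pkl","rb"))
p=p2w(d,[[225,82],[578,88]],.012);print(p.round(4),np.arctan2(-(p[1]-p[0])[0],(p[1]-p[0])[1]), np.hypot(*(p[1]-p[0])[:2]))
print(p2w(d,[[225,82],[312,84],[403,86],[494,88],[578,88]],.018).round(4))
g=cv2.cvtColor(d["img"],cv2.COLOR_BGR2GRAY);m=np.uint8(g<40)*255;m[270:]=0;m[:130]=0
for c in cv2.findContours(m,0,2)[0]:
    if cv2.contourArea(c)>1500:
        M=cv2.moments(c);w=p2w(d,[[M["m10"]/M["m00"],M["m01"]/M["m00"]]],.01)[0]
        q=p2w(d,c[:,0].astype(float),.01)[:,:2].astype(np.float32);r=cv2.minAreaRect(q);print(w.round(4),np.round(r[0],4),np.round(r[1],3),r[2])
E
```

```text
[[ 0.5424 -0.1042  0.012 ]
 [ 0.5022  0.2364  0.012 ]] 0.11724681928950823 0.3429716007128089
[[ 0.5431 -0.1027  0.018 ]
 [ 0.5338 -0.0203  0.018 ]
 [ 0.524   0.0661  0.018 ]
 [ 0.5142  0.1528  0.018 ]
 [ 0.5036  0.2325  0.018 ]]
[0.6444 0.1224 0.01  ] [0.6462 0.1225] [0.05  0.091] 89.32412719726562
[0.6434 0.0372 0.01  ] [0.6452 0.0372] [0.05  0.091] 89.23721313476562
[ 0.6424 -0.0479  0.01  ] [ 0.6443 -0.0479] [0.05  0.091] 89.29454803466797
[ 0.6414 -0.133   0.01  ] [ 0.6433 -0.1329] [0.05  0.091] 89.37150573730469
```

```bash
cat > go.py <<'E'
import sys
from workcell import *
from h import *
from scipy.spatial.transform import Rotation as Ro
s=state();x,y,z,yaw=map(float,sys.argv[1:5])
q=s["ee_rot"];R=Ro.from_quat([q[1],q[2],q[3],q[0]])
T=Ro.from_matrix(np.array([[0,-np.sin(yaw),np.cos(yaw)],[0,np.cos(yaw),np.sin(yaw)],[-1,0,0]]))
print("shift",(R.inv().apply(np.array([x,y,z])-s["position"])/.2).round(3),"turn",((R.inv()*T).as_rotvec()/(np.pi/2)).round(3),"at",np.round(s["position"],4),"open",round(s["opening"],4),"F",np.round(s["ft_force"],1),"t",round(s["t"],1))
E
python3 -m pendant '[[0,0.03,-0.03,0,0,0,0.57],[0,0.09,-0.08,0,0,0,0.57],[0,0.18,-0.15,0,0,0,0.57],[0,0.28,-0.22,0,0,0,0.57],[0,0.37,-0.3,0,0,0,0.57],[0,0.45,-0.36,0,0,0,0.57],[0,0.5,-0.4,0,0,0,0.57],[0,0.52,-0.42,0,0,0,0.57]]'
python3 -m pendant '[[0.02,0.03,-0.03,0,0,0,0.57],[0.05,0.09,-0.08,0,0,0,0.57],[0.1,0.18,-0.15,0,0,0,0.57],[0.15,0.28,-0.22,0,0,0,0.57],[0.2,0.37,-0.3,0,0,0,0.57],[0.22,0.45,-0.36,0,0,0,0.57],[0.22,0.5,-0.4,0,0,0,0.57],[0.22,0.52,-0.42,0,0,0,0.57]]'
python3 go.py .457 .184 .045 .117
```

```text
t: 3.3
position: [0.5517, 0.0939, 0.2114]
ee_rot: [0.705, -0.047, 0.706, 0.047]
ft_force: [0.8, -0.3, -0.2]
opening: 0.0503
t: 3.97
position: [0.4536, 0.187, 0.1673]
ee_rot: [0.705, -0.047, 0.706, 0.048]
ft_force: [0.0, -0.0, 0.6]
opening: 0.0501
shift [ 0.611 -0.017  0.015] turn [ 0.011 -0.    -0.   ] at [0.4536 0.187  0.1673] open 0.0501 F [ 0.  -0.   0.6] t 4.0
```

```bash

python3 -m pendant '[[0.03,0,0,0,0,0,0.57],[0.1,-0.005,0.005,0.01,0,0,0.57],[0.17,-0.01,0.01,0.01,0,0,0.57],[0.24,-0.015,0.015,0.01,0,0,0.57],[0.29,-0.017,0.015,0.01,0,0,0.57],[0.31,-0.017,0.015,0.01,0,0,0.57],[0.31,-0.017,0.015,0.01,0,0,0.57],[0.31,-0.017,0.015,0.01,0,0,0.57]]'
python3 go.py .457 .184 .045 .117
python3 - <<'E'
from workcell import *
from h import *
s=get_image("scene");a=get_image("side")
cv2.imwrite("pics/g1.png",np.hstack([cv2.resize(s["img"][170:370,300:500],(400,400)),cv2.resize(a["img"][180:340,190:350],(400,400))]))
E
```

```text
t: 4.63
position: [0.4575, 0.1839, 0.1055]
ee_rot: [0.706, -0.041, 0.706, 0.042]
ft_force: [0.6, 0.3, -0.7]
opening: 0.05
shift [ 0.303  0.    -0.002] turn [ 0. -0. -0.] at [0.4575 0.1839 0.1055] open 0.05 F [ 0.6  0.3 -0.7] t 4.6
```

View pics/g1.png

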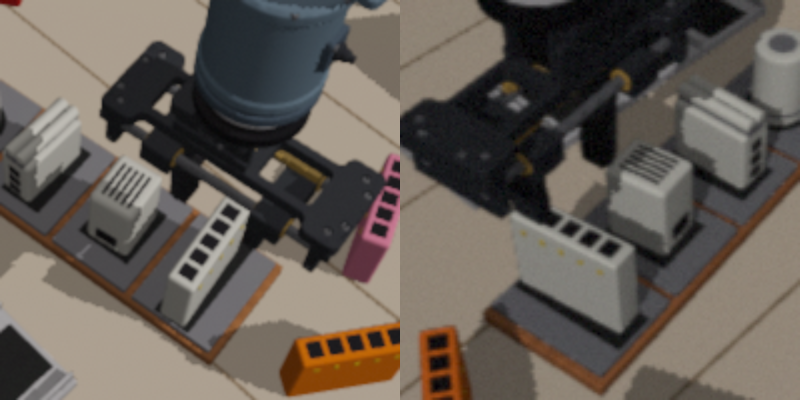

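```bash
python3 - <<'E'
from workcell import *
from h import *
yaw=.117
c=np.array([.457,.184])
for n,o,k in(("scene",(300,170),2),("side",(190,180),2.5)):
    d=get_image(n)
    P=[[.4575,.1839,.1055],[.457,.184,.09]]
    P+=[[*frame(c,yaw,[[a,b]])[0],.09] for a,b in((.045,.012),(.045,-.012),(-.045,-.012),(-.045,.012))]
    print(n,((w2p(d,P)-o)*k+([400,0] if n=="side" else [0,0])).round(0).tolist())
    for r in trace("slab_center",n): print(r["confidence"],((np.array(r["location"])-o)*k).round())
# refit from picked corners
d=get_image("scene");print("scene",p2w(d,np.array([[222,199],[248,210],[193,283],[165,272]])/2+[300,170],.09).round(4))
d=get_image("side");print("side",p2w(d,np.array([[113,214],[236,248]])/2.5+[190,180],.09).round(4))
E
```

```text
scene [[214.0, 231.0], [212.0, 240.0], [192.0, 289.0], [167.0, 272.0], [231.0, 192.0], [256.0, 209.0]]
0.73 [350. 360.]
0.7 [200. 265.]
0.66 [378. 219.]
side [[570.0, 216.0], [572.0, 232.0], [510.0, 214.0], [534.0, 193.0], [637.0, 251.0], [614.0, 273.0]]
0.93 [183. 270.]
0.83 [247. 468.]
0.67 [ 53. 413.]
scene [[0.4237 0.1656 0.09  ]
 [0.4166 0.1868 0.09  ]
 [0.4959 0.1981 0.09  ]
 [0.5043 0.1767 0.09  ]]
side [[0.4987 0.2001 0.09  ]
 [0.4156 0.1655 0.09  ]]
```

The predicted points fall on the slab within about 3 mm. I'll descend, grip and lift.

```bash

python3 -m pendant '[[0.03,0,0.01,0,0,0,0.57],[0.08,0,0.01,0,0,0,0.57],[0.14,0,0.01,0,0,0,0.57],[0.2,0,0.01,0,0,0,0.57],[0.25,0,0.01,0,0,0,0.57],[0.29,0,0.01,0,0,0,0.57],[0.303,0,0.01,0,0,0,0.57],[0.303,0,0.01,0,0,0,0.57]]'
python3 -m pendant '[[0,0,0,0,0,0,0.3],[0,0,0,0,0,0,0.2],[0,0,0,0,0,0,0.1],[0,0,0,0,0,0,0],[0,0,0,0,0,0,0],[0,0,0,0,0,0,0],[0,0,0,0,0,0,0],[0,0,0,0,0,0,0]]'
python3 -m pendant '[[-0.01,0,0,0,0,0,0],[-0.05,0,0,0,0,0,0],[-0.12,0,0,0,0,0,0],[-0.22,0,0,0,0,0,0],[-0.34,0,0,0,0,0,0],[-0.46,0,0,0,0,0,0],[-0.55,0,0,0,0,0,0],[-0.58,0,0,0,0,0,0]]'
python3 go.py .6435 -.133 .16 -.012
```

```text
t: 5.7
position: [0.4585, 0.1842, 0.044]
ee_rot: [0.705, -0.042, 0.707, 0.042]
ft_force: [0.4, -0.3, 0.0]
opening: 0.0502
t: 6.37
position: [0.4588, 0.1843, 0.0443]
ee_rot: [0.705, -0.042, 0.706, 0.042]
ft_force: [-0.3, -0.5, 4.3]
opening: 0.0241
t: 7.03
position: [0.4602, 0.185, 0.1632]
ee_rot: [0.707, -0.041, 0.705, 0.042]
ft_force: [0.6, 1.1, -0.9]
opening: 0.0237
shift [ 0.015 -1.687  0.722] turn [ 0.083  0.002 -0.001] at [0.4602 0.185  0.1632] open 0.0237 F [ 0.6  1.1 -0.9] t 7.0
```

```bash

python3 -m pendant '[[0,-0.04,0.02,0,0,0,0],[0,-0.12,0.05,0,0,0,0],[0,-0.24,0.1,0,0,0,0],[0,-0.36,0.15,0,0,0,0],[0,-0.48,0.2,0,0,0,0],[0,-0.6,0.25,0,0,0,0],[0,-0.72,0.3,0,0,0,0],[0,-0.84,0.36,0,0,0,0]]'
python3 -m pendant '[[0,-0.12,0.05,0.01,0,0,0],[0,-0.24,0.1,0.02,0,0,0],[0,-0.36,0.15,0.03,0,0,0],[0,-0.48,0.2,0.05,0,0,0],[0,-0.6,0.25,0.06,0,0,0],[0,-0.7,0.29,0.07,0,0,0],[0,-0.78,0.33,0.08,0,0,0],[0,-0.8,0.34,0.083,0,0,0]]'
python3 go.py .6435 -.133 .042 -.012
```

```text
t: 7.7
position: [0.5509, 0.0243, 0.1616]
ee_rot: [0.706, -0.041, 0.706, 0.042]
ft_force: [0.4, 0.3, -1.5]
opening: 0.024
t: 8.37
position: [0.6372, -0.1313, 0.1594]
ee_rot: [0.706, 0.006, 0.708, -0.006]
ft_force: [-0.5, -0.3, -1.8]
opening: 0.0239
shift [ 0.587 -0.007  0.033] turn [-0.003 -0.001  0.001] at [ 0.6372 -0.1313  0.1594] open 0.0239 F [-0.5 -0.3 -1.8] t 8.4
```

```bash

python3 -m pendant '[[0.03,-0.01,0.03,0,0,0,0],[0.1,-0.01,0.03,0,0,0,0],[0.2,-0.01,0.03,0,0,0,0],[0.32,-0.01,0.03,0,0,0,0],[0.43,-0.01,0.03,0,0,0,0],[0.52,-0.01,0.03,0,0,0,0],[0.57,-0.01,0.03,0,0,0,0],[0.587,-0.01,0.03,0,0,0,0]]'
python3 go.py .6435 -.133 .0365 -.012
python3 - <<'E'
from workcell import *
from h import *
s=get_image("scene");a=get_image("side")
cv2.imwrite("pics/p1.png",np.hstack([cv2.resize(s["img"][140:400,120:380],(400,400)),cv2.resize(a["img"][120:320,190:390],(400,400))]))
E
```

```text
t: 9.03
position: [0.6405, -0.1319, 0.0389]
ee_rot: [0.705, 0.006, 0.709, -0.005]
ft_force: [0.3, -0.2, -1.4]
opening: 0.0236
shift [ 0.012 -0.005  0.015] turn [-0.002 -0.004 -0.   ] at [ 0.6405 -0.1319  0.0389] open 0.0236 F [ 0.3 -0.2 -1.4] t 9.0
```

View pics/p1.png

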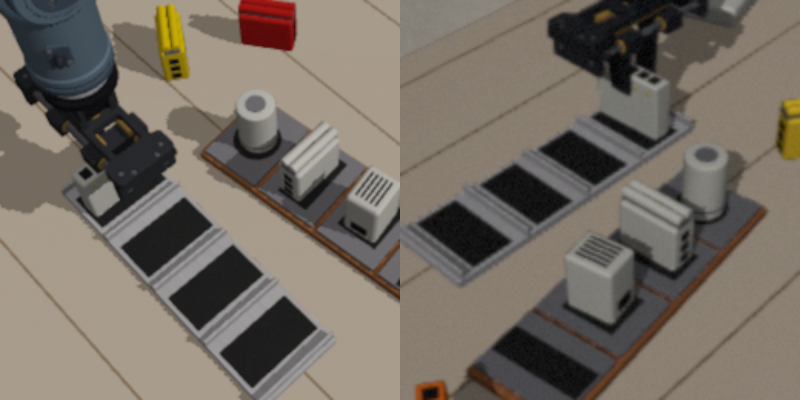

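The slab hangs upright over the pad of the rightmost bay (scene crop about (95,190), side crop (635,105)). I'll lower it the last few millimetres and release.

```bash

python3 -m pendant '[[0.003,-0.003,0.006,0,0,0,0],[0.005,-0.005,0.015,0,0,0,0],[0.007,-0.005,0.015,0,0,0,0],[0.009,-0.005,0.015,0,0,0,0],[0.011,-0.005,0.015,0,0,0,0],[0.013,-0.005,0.015,0,0,0,0],[0.015,-0.005,0.015,0,0,0,0],[0.015,-0.005,0.015,0,0,0,0]]'
python3 -m pendant '[[0,0,0,0,0,0,0.3],[0,0,0,0,0,0,0.4],[0,0,0,0,0,0,0.5],[0,0,0,0,0,0,0.5],[0,0,0,0,0,0,0.5],[0,0,0,0,0,0,0.5],[0,0,0,0,0,0,0.5],[0,0,0,0,0,0,0.5]]'
python3 -m pendant '[[-0.02,0,0,0,0,0,0.5],[-0.08,0,0,0,0,0,0.5],[-0.18,0,0,0,0,0,0.5],[-0.3,0,0,0,0,0,0.5],[-0.42,0,0,0,0,0,0.5],[-0.5,0,0,0,0,0,0.6],[-0.56,0,0,0,0,0,0.75],[-0.58,0,0,0,0,0,0.75]]'
python3 go.py .466 .102 .12 .117
```

```text
t: 9.8
position: [0.6451, -0.1337, 0.0381]
ee_rot: [0.706, 0.006, 0.708, -0.006]
ft_force: [-0.1, 0.6, -0.3]
opening: 0.0239
t: 10.47
position: [0.6452, -0.1337, 0.0382]
ee_rot: [0.706, 0.006, 0.708, -0.006]
ft_force: [0.4, -0.3, -0.0]
opening: 0.0437
t: 11.13
position: [0.647, -0.1338, 0.1572]
ee_rot: [0.707, 0.005, 0.707, -0.006]
ft_force: [0.6, 0.3, -0.3]
opening: 0.0618
shift [ 0.185  1.164 -0.924] turn [-0.085  0.     0.001] at [ 0.647  -0.1338  0.1572] open 0.0618 F [ 0.6  0.3 -0.3] t 11.1
```

```bash

python3 -m pendant '[[0,0.03,-0.03,0,0,0,0.68],[0,0.09,-0.08,0,0,0,0.68],[0,0.17,-0.14,0,0,0,0.68],[0,0.26,-0.21,-0.02,0,0,0.68],[0,0.35,-0.28,-0.04,0,0,0.68],[0,0.44,-0.35,-0.06,0,0,0.68],[0,0.53,-0.42,-0.07,0,0,0.68],[0,0.62,-0.49,-0.085,0,0,0.68]]'
python3 go.py .466 .102 .12 .117
```

```text
t: 11.8
position: [0.5488, -0.0071, 0.156]
ee_rot: [0.705, -0.042, 0.707, 0.042]
ft_force: [0.6, -0.1, 0.2]
opening: 0.0599
shift [ 0.18   0.591 -0.346] turn [ 0.001 -0.001  0.   ] at [ 0.5488 -0.0071  0.156 ] open 0.0599 F [ 0.6 -0.1  0.2] t 11.8
```

```bash

python3 -m pendant '[[0,0.09,-0.05,0,0,0,0.68],[0,0.18,-0.11,0,0,0,0.68],[0.01,0.28,-0.17,0,0,0,0.68],[0.03,0.38,-0.23,0,0,0,0.68],[0.06,0.48,-0.29,0,0,0,0.68],[0.1,0.55,-0.33,0,0,0,0.68],[0.14,0.59,-0.346,0,0,0,0.68],[0.16,0.591,-0.346,0,0,0,0.68]]'
python3 go.py .467 .102 .045 .117
python3 - <<'E'
from workcell import *
from h import *
yaw=.117; c=np.array([.467,.102]);out=[]
for n,o in(("scene",(270,170)),("side",(190,150))):
    d=get_image(n);im=d["img"].copy()
    P=[[*frame(c,yaw,[[a,b]])[0],.086] for a,b in((.026,.021),(.026,-.021),(-.026,-.021),(-.026,.021))]
    cv2.polylines(im,[np.int32(w2p(d,P).round())],True,(0,255,0),1)
    out.append(cv2.resize(im[o[1]:o[1]+200,o[0]:o[0]+200],(400,400)))
cv2.imwrite("pics/g2.png",np.hstack(out))
E
```

```text
t: 12.47
position: [0.4631, 0.1039, 0.1226]
ee_rot: [0.704, -0.043, 0.708, 0.043]
ft_force: [-0.4, 0.4, 0.2]
opening: 0.0599
shift [ 0.388 -0.012  0.02 ] turn [ 0.003 -0.003  0.   ] at [0.4631 0.1039 0.1226] open 0.0599 F [-0.4  0.4  0.2] t 12.5
```

View pics/g2.png

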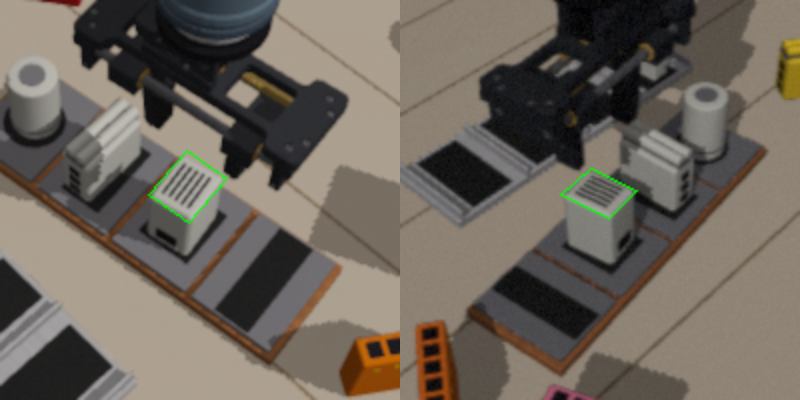

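The brick's predicted top outline matches in both views (scene crop (188,187), side crop (600,192)). I'll grip it.

```bash

python3 -m pendant '[[0.03,-0.01,0.02,0,0,0,0.68],[0.09,-0.012,0.02,0,0,0,0.68],[0.16,-0.012,0.02,0,0,0,0.68],[0.23,-0.012,0.02,0,0,0,0.68],[0.3,-0.012,0.02,0,0,0,0.68],[0.35,-0.012,0.02,0,0,0,0.68],[0.38,-0.012,0.02,0,0,0,0.68],[0.388,-0.012,0.02,0,0,0,0.68]]'
python3 -m pendant '[[0,0,0,0,0,0,0.6],[0,0,0,0,0,0,0.5],[0,0,0,0,0,0,0.4],[0,0,0,0,0,0,0.3],[0,0,0,0,0,0,0.1],[0,0,0,0,0,0,0],[0,0,0,0,0,0,0],[0,0,0,0,0,0,0]]'
python3 -m pendant '[[-0.01,0,0,0,0,0,0],[-0.05,0,0,0,0,0,0],[-0.12,0,0,0,0,0,0],[-0.22,0,0,0,0,0,0],[-0.34,0,0,0,0,0,0],[-0.46,0,0,0,0,0,0],[-0.55,0,0,0,0,0,0],[-0.58,0,0,0,0,0,0]]'
python3 go.py .644 -.048 .16 -.012
```

```text
t: 13.23
position: [0.4685, 0.0991, 0.0444]
ee_rot: [0.704, -0.042, 0.708, 0.041]
ft_force: [-1.4, 0.2, -0.2]
opening: 0.0599
t: 13.9
position: [0.4692, 0.0996, 0.0449]
ee_rot: [0.704, -0.042, 0.707, 0.041]
ft_force: [-0.3, 1.7, 4.8]
opening: 0.042
t: 14.57
position: [0.4705, 0.0996, 0.1634]
ee_rot: [0.705, -0.042, 0.706, 0.041]
ft_force: [1.3, 0.5, -2.9]
opening: 0.0421
shift [ 0.017 -0.835  0.774] turn [ 0.083 -0.001  0.001] at [0.4705 0.0996 0.1634] open 0.0421 F [ 1.3  0.5 -2.9] t 14.6
```

```bash

python3 -m pendant '[[0,-0.02,0.02,0,0,0,0],[0,-0.06,0.06,0,0,0,0],[0,-0.12,0.11,0.01,0,0,0],[0,-0.19,0.17,0.02,0,0,0],[0,-0.26,0.24,0.03,0,0,0],[0,-0.33,0.3,0.04,0,0,0],[0,-0.4,0.37,0.05,0,0,0],[0,-0.48,0.44,0.06,0,0,0]]'
python3 go.py .644 -.048 .16 -.012
```

```text
t: 15.23
position: [0.5697, 0.0124, 0.1615]
ee_rot: [0.706, -0.008, 0.709, 0.007]
ft_force: [0.1, 0.3, -2.5]
opening: 0.042
shift [ 0.007 -0.31   0.365] turn [ 0.021 -0.003  0.001] at [0.5697 0.0124 0.1615] open 0.042 F [ 0.1  0.3 -2.5] t 15.2
```

```bash

python3 -m pendant '[[0,-0.06,0.07,0.01,0,0,0],[0,-0.13,0.15,0.02,0,0,0],[0,-0.2,0.23,0.02,0,0,0],[0,-0.26,0.3,0.02,0,0,0],[0,-0.3,0.35,0.02,0,0,0],[0,-0.31,0.37,0.02,0,0,0],[0,-0.31,0.37,0.02,0,0,0],[0,-0.31,0.37,0.02,0,0,0]]'
python3 go.py .644 -.048 .042 -.012
```

```text
t: 15.9
position: [0.6443, -0.048, 0.16]
ee_rot: [0.705, 0.003, 0.709, -0.004]
ft_force: [0.2, 0.3, -3.3]
opening: 0.0418
shift [0.59  0.001 0.002] turn [ 0.001 -0.004  0.001] at [ 0.6443 -0.048   0.16  ] open 0.0418 F [ 0.2  0.3 -3.3] t 15.9
```

```bash

python3 -m pendant '[[0.03,0,0,0,0,0,0],[0.1,0,0,0,0,0,0],[0.2,0,0,0,0,0,0],[0.32,0,0,0,0,0,0],[0.43,0,0,0,0,0,0],[0.51,0,0,0,0,0,0],[0.55,0,0,0,0,0,0],[0.57,0,0,0,0,0,0]]'
python3 go.py .644 -.048 .037 -.012
```

```text
t: 16.57
position: [0.642, -0.0475, 0.0444]
ee_rot: [0.704, 0.003, 0.71, -0.004]
ft_force: [-0.5, 0.0, -3.3]
opening: 0.0419
shift [ 0.037 -0.002  0.01 ] turn [ 0.002 -0.006  0.001] at [ 0.642  -0.0475  0.0444] open 0.0419 F [-0.5  0.  -3.3] t 16.6
```

```bash

python3 -m pendant '[[0.006,0,0.01,0,0,0,0],[0.012,0,0.01,0,0,0,0],[0.018,0,0.01,0,0,0,0],[0.024,0,0.01,0,0,0,0],[0.029,0,0.01,0,0,0,0],[0.033,0,0.01,0,0,0,0],[0.037,0,0.01,0,0,0,0],[0.037,0,0.01,0,0,0,0]]'
python3 -m pendant '[[0,0,0,0,0,0,0.5],[0,0,0,0,0,0,0.55],[0,0,0,0,0,0,0.6],[0,0,0,0,0,0,0.65],[0,0,0,0,0,0,0.65],[0,0,0,0,0,0,0.65],[0,0,0,0,0,0,0.65],[0,0,0,0,0,0,0.65]]'
python3 -m pendant '[[-0.02,0,0,0,0,0,0.65],[-0.08,0,0,0,0,0,0.65],[-0.18,0,0,0,0,0,0.65],[-0.3,0,0,0,0,0,0.65],[-0.42,0,0,0,0,0,0.65],[-0.5,0,0,0,0,0,0.65],[-0.56,0,0,0,0,0,0.65],[-0.58,0,0,0,0,0,0.65]]'
python3 go.py .479 .016 .12 .117
python3 - <<'E'
from workcell import *
from h import *
out=[]
for n,o in(("scene",(150,150)),("side",(190,120))):
    d=get_image(n);im=d["img"].copy()
    def q(c,yaw,z,L,T):
        P=[[*frame(c,yaw,[[a*L/2,b*T/2]])[0],z] for a,b in((1,1),(1,-1),(-1,-1),(-1,1))]
        cv2.polylines(im,[np.int32(w2p(d,P).round())],True,(0,255,0),1)
    q((.644,-.048),-.012,.078,.052,.042);q((.6435,-.133),-.012,.082,.09,.024)
    q((.479,.016),.117,.085,.07,.03);q((.485,-.068),.117,.088,.046,.046)
    out.append(cv2.resize(im[o[1]:o[1]+200,o[0]:o[0]+200],(400,400)))
cv2.imwrite("pics/g3.png",np.hstack(out))
E
```

```text
t: 17.23
position: [0.6441, -0.0476, 0.0371]
ee_rot: [0.704, 0.003, 0.71, -0.004]
ft_force: [-0.3, -0.8, -3.0]
opening: 0.0422
t: 17.9
position: [0.6441, -0.0477, 0.0371]
ee_rot: [0.704, 0.003, 0.71, -0.004]
ft_force: [-0.4, -0.2, -1.0]
opening: 0.0576
t: 18.57
position: [0.6465, -0.0474, 0.1561]
ee_rot: [0.705, 0.003, 0.709, -0.004]
ft_force: [0.8, -0.3, 0.8]
opening: 0.0573
shift [ 0.184  0.31  -0.84 ] turn [-0.08  -0.003  0.001] at [ 0.6465 -0.0474  0.1561] open 0.0573 F [ 0.8 -0.3  0.8] t 18.6
```

View pics/g3.png

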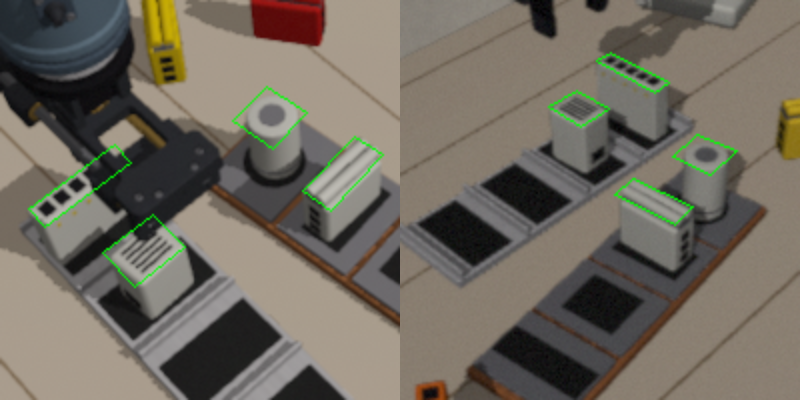

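Both placed units match their target outlines, and the outlines for the router (.479,.016) and round unit (.485,-.068) fit too. Next is the router.

```bash

python3 -m pendant '[[0,0.01,-0.03,0,0,0,0.6],[0,0.03,-0.09,0,0,0,0.6],[0,0.06,-0.17,0,0,0,0.6],[0,0.1,-0.26,-0.02,0,0,0.6],[0,0.13,-0.35,-0.04,0,0,0.6],[0,0.16,-0.43,-0.06,0,0,0.6],[0,0.19,-0.5,-0.07,0,0,0.6],[0,0.21,-0.56,-0.08,0,0,0.6]]'
python3 -m pendant '[[0,0.02,-0.06,0,0,0,0.6],[0.02,0.05,-0.13,0,0,0,0.6],[0.06,0.08,-0.2,0,0,0,0.6],[0.1,0.1,-0.25,0,0,0,0.6],[0.13,0.11,-0.28,0,0,0,0.6],[0.16,0.11,-0.29,0,0,0,0.6],[0.18,0.11,-0.29,0,0,0,0.6],[0.18,0.11,-0.29,0,0,0,0.6]]'
python3 go.py .479 .016 .04 .117
```

```text
t: 19.33
position: [0.5313, -0.0038, 0.1535]
ee_rot: [0.702, -0.042, 0.71, 0.041]
ft_force: [0.3, 0.0, 0.1]
opening: 0.0529
t: 20.0
position: [0.4706, 0.011, 0.1172]
ee_rot: [0.702, -0.042, 0.71, 0.041]
ft_force: [0.2, 0.0, -0.1]
opening: 0.0528
shift [0.385 0.02  0.05 ] turn [ 0.    -0.008  0.   ] at [0.4706 0.011  0.1172] open 0.0528 F [ 0.2  0.  -0.1] t 20.0
```

```bash

python3 -m pendant '[[0,0.01,0.03,0,-0.004,0,0.6],[0.03,0.02,0.05,0,-0.008,0,0.6],[0.1,0.02,0.05,0,-0.008,0,0.6],[0.18,0.02,0.05,0,-0.008,0,0.6],[0.26,0.02,0.05,0,-0.008,0,0.6],[0.33,0.02,0.05,0,-0.008,0,0.6],[0.37,0.02,0.05,0,-0.008,0,0.6],[0.385,0.02,0.05,0,-0.008,0,0.6]]'
python3 -m pendant '[[0,0,0,0,0,0,0.5],[0,0,0,0,0,0,0.4],[0,0,0,0,0,0,0.3],[0,0,0,0,0,0,0.2],[0,0,0,0,0,0,0],[0,0,0,0,0,0,0],[0,0,0,0,0,0,0],[0,0,0,0,0,0,0]]'
python3 -m pendant '[[-0.01,0,0,0,0,0,0],[-0.05,0,0,0,0,0,0],[-0.12,0,0,0,0,0,0],[-0.22,0,0,0,0,0,0],[-0.34,0,0,0,0,0,0],[-0.46,0,0,0,0,0,0],[-0.57,0,0,0,0,0,0],[-0.62,0,0,0,0,0,0]]'
python3 go.py .645 .037 .16 -.012
```

```text
t: 20.67
position: [0.4789, 0.0163, 0.0388]
ee_rot: [0.706, -0.042, 0.706, 0.042]
ft_force: [-1.4, -0.4, 0.6]
opening: 0.0528
t: 21.33
position: [0.4797, 0.0161, 0.0394]
ee_rot: [0.706, -0.042, 0.706, 0.042]
ft_force: [1.3, 0.3, 5.6]
opening: 0.0316
t: 22.0
position: [0.4803, 0.0164, 0.166]
ee_rot: [0.707, -0.042, 0.705, 0.042]
ft_force: [1.3, 0.2, -0.9]
opening: 0.0315
shift [0.033 0.005 0.83 ] turn [ 0.083  0.002 -0.   ] at [0.4803 0.0164 0.166 ] open 0.0315 F [ 1.3  0.2 -0.9] t 22.0
```

Place the router at TCP z ≈ 0.031.

```bash

python3 -m pendant '[[0,0,0.03,0,0,0,0],[0,0,0.08,0,0,0,0],[0,0,0.15,0.02,0,0,0],[0,0,0.23,0.03,0,0,0],[0,0,0.31,0.05,0,0,0],[0,0,0.39,0.06,0,0,0],[0,0,0.46,0.07,0,0,0],[0,0,0.53,0.08,0,0,0]]'
python3 -m pendant '[[0,0,0.08,0,0,0,0],[0,0,0.17,0,0,0,0],[0,0,0.24,0,0,0,0],[0,0.005,0.29,0,0,0,0],[0,0.005,0.32,0,0,0,0],[0,0.005,0.33,0,0,0,0],[0,0.005,0.33,0,0,0,0],[0,0.005,0.33,0,0,0,0]]'
python3 go.py .645 .037 .038 -.012
```

```text
t: 22.67
position: [0.586, 0.0291, 0.1641]
ee_rot: [0.707, 0.003, 0.707, -0.003]
ft_force: [-0.2, 0.5, -1.8]
opening: 0.0317
t: 23.33
position: [0.6513, 0.0296, 0.1633]
ee_rot: [0.707, 0.003, 0.707, -0.003]
ft_force: [-0.0, -0.0, -1.3]
opening: 0.0319
shift [ 0.627  0.037 -0.031] turn [ 0.002 -0.001  0.   ] at [0.6513 0.0296 0.1633] open 0.0319 F [-0.  -0.  -1.3] t 23.3
```

```bash

python3 -m pendant '[[0.03,0.01,-0.01,0,0,0,0],[0.1,0.03,-0.025,0,0,0,0],[0.2,0.037,-0.025,0,0,0,0],[0.32,0.037,-0.025,0,0,0,0],[0.44,0.037,-0.025,0,0,0,0],[0.54,0.037,-0.025,0,0,0,0],[0.59,0.037,-0.025,0,0,0,0],[0.61,0.037,-0.025,0,0,0,0]]'
python3 go.py .645 .037 .031 -.012
```

```text
t: 24.0
position: [0.6445, 0.0369, 0.0394]
ee_rot: [0.706, 0.003, 0.709, -0.003]
ft_force: [0.2, -0.0, -1.2]
opening: 0.032
shift [0.042 0.    0.003] turn [ 0.003 -0.003  0.   ] at [0.6445 0.0369 0.0394] open 0.032 F [ 0.2 -0.  -1.2] t 24.0
```

```bash

python3 -m pendant '[[0.006,0,0,0,0,0,0],[0.012,0,0,0,0,0,0],[0.018,0,0,0,0,0,0],[0.024,0,0,0,0,0,0],[0.03,0,0,0,0,0,0],[0.035,0,0,0,0,0,0],[0.039,0,0,0,0,0,0],[0.042,0,0,0,0,0,0]]'
python3 -m pendant '[[0,0,0,0,0,0,0.4],[0,0,0,0,0,0,0.5],[0,0,0,0,0,0,0.55],[0,0,0,0,0,0,0.55],[0,0,0,0,0,0,0.55],[0,0,0,0,0,0,0.55],[0,0,0,0,0,0,0.55],[0,0,0,0,0,0,0.55]]'
python3 -m pendant '[[-0.02,0,0,0,0,0,0.55],[-0.08,0,0,0,0,0,0.55],[-0.18,0,0,0,0,0,0.55],[-0.3,0,0,0,0,0,0.55],[-0.42,0,0,0,0,0,0.55],[-0.52,0,0,0,0,0,0.6],[-0.59,0,0,0,0,0,0.7],[-0.62,0,0,0,0,0,0.7]]'
python3 go.py .485 -.068 .12 .117
```

```text
t: 24.67
position: [0.6447, 0.0368, 0.0314]
ee_rot: [0.706, 0.003, 0.708, -0.003]
ft_force: [-2.9, -1.3, 6.3]
opening: 0.0321
t: 25.33
position: [0.6447, 0.0369, 0.0314]
ee_rot: [0.706, 0.003, 0.708, -0.003]
ft_force: [-0.4, 1.0, -0.6]
opening: 0.0485
t: 26.0
position: [0.6466, 0.0372, 0.1587]
ee_rot: [0.707, 0.003, 0.707, -0.003]
ft_force: [0.4, -0.0, 0.3]
opening: 0.0616
shift [ 0.193 -0.532 -0.804] turn [-0.08  0.    0.  ] at [0.6466 0.0372 0.1587] open 0.0616 F [ 0.4 -0.   0.3] t 26.0
```

```bash

python3 -m pendant '[[0,-0.02,-0.03,0,0,0,0.72],[0,-0.06,-0.09,0,0,0,0.72],[0,-0.11,-0.17,0,0,0,0.72],[0,-0.17,-0.26,-0.02,0,0,0.72],[0,-0.23,-0.35,-0.04,0,0,0.72],[0,-0.29,-0.43,-0.06,0,0,0.72],[0,-0.33,-0.5,-0.07,0,0,0.72],[0,-0.36,-0.54,-0.08,0,0,0.72]]'
python3 go.py .485 -.068 .12 .117
```

```text
t: 26.67
position: [0.5349, -0.0356, 0.1573]
ee_rot: [0.705, -0.042, 0.707, 0.041]
ft_force: [-0.5, -0.6, -0.5]
opening: 0.0637
shift [ 0.188 -0.132 -0.266] turn [ 0.    -0.002  0.   ] at [ 0.5349 -0.0356  0.1573] open 0.0637 F [-0.5 -0.6 -0.5] t 26.7
```

```bash

python3 -m pendant '[[0,-0.04,-0.08,0,0,0,0.72],[0.02,-0.08,-0.16,0,0,0,0.72],[0.06,-0.11,-0.22,0,0,0,0.72],[0.1,-0.13,-0.25,0,0,0,0.72],[0.14,-0.13,-0.26,0,0,0,0.72],[0.17,-0.13,-0.262,0,0,0,0.72],[0.188,-0.13,-0.262,0,0,0,0.72],[0.188,-0.13,-0.262,0,0,0,0.72]]'
python3 go.py .485 -.068 .044 .117
python3 - <<'E'
from workcell import *
from h import *
out=[]
for n,o in(("scene",(180,130)),("side",(190,100))):
    d=get_image(n);im=d["img"].copy()
    def q(c,yaw,z,L,T):
        P=[[*frame(c,yaw,[[a*L/2,b*T/2]])[0],z] for a,b in((1,1),(1,-1),(-1,-1),(-1,1))]
        cv2.polylines(im,[np.int32(w2p(d,P).round())],True,(0,255,0),1)
    q((.645,.037),-.012,.077,.07,.03);q((.485,-.068),.117,.088,.046,.046)
    out.append(cv2.resize(im[o[1]:o[1]+200,o[0]:o[0]+200],(400,400)))
cv2.imwrite("pics/g4.png",np.hstack(out))
E
```

```text
t: 27.33
position: [0.4857, -0.0667, 0.119]
ee_rot: [0.704, -0.042, 0.707, 0.042]
ft_force: [0.2, -0.8, -0.1]
opening: 0.0633
shift [ 0.375 -0.006 -0.003] turn [ 0.001 -0.003 -0.   ] at [ 0.4857 -0.0667  0.119 ] open 0.0633 F [ 0.2 -0.8 -0.1] t 27.3
```

View pics/g4.png

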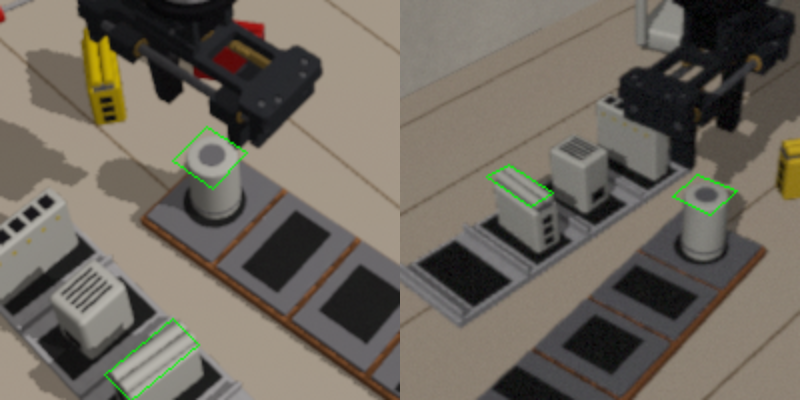

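The round unit is centred between the jaws (scene crop (211,155), side crop (706,194)), and the router is in place. I'll grip the round unit.

```bash

python3 -m pendant '[[0.03,-0.006,0.01,0,-0.003,0,0.72],[0.09,-0.006,0.01,0,-0.003,0,0.72],[0.16,-0.006,0.01,0,-0.003,0,0.72],[0.23,-0.006,0.01,0,-0.003,0,0.72],[0.3,-0.006,0.01,0,-0.003,0,0.72],[0.35,-0.006,0.01,0,-0.003,0,0.72],[0.37,-0.006,0.01,0,-0.003,0,0.72],[0.375,-0.006,0.01,0,-0.003,0,0.72]]'
python3 -m pendant '[[0,0,0,0,0,0,0.65],[0,0,0,0,0,0,0.55],[0,0,0,0,0,0,0.45],[0,0,0,0,0,0,0.3],[0,0,0,0,0,0,0.1],[0,0,0,0,0,0,0],[0,0,0,0,0,0,0],[0,0,0,0,0,0,0]]'
python3 -m pendant '[[-0.01,0,0,0,0,0,0],[-0.05,0,0,0,0,0,0],[-0.12,0,0,0,0,0,0],[-0.22,0,0,0,0,0,0],[-0.34,0,0,0,0,0,0],[-0.46,0,0,0,0,0,0],[-0.56,0,0,0,0,0,0],[-0.61,0,0,0,0,0,0]]'
python3 go.py .646 .1225 .165 -.012
```

```text
t: 28.1
position: [0.4879, -0.0677, 0.0442]
ee_rot: [0.706, -0.042, 0.706, 0.042]
ft_force: [1.0, -0.0, 0.3]
opening: 0.0636
t: 28.77
position: [0.4886, -0.0676, 0.0447]
ee_rot: [0.707, -0.042, 0.705, 0.042]
ft_force: [0.2, 1.2, 5.8]
opening: 0.0452
t: 29.43
position: [0.4891, -0.0678, 0.1692]
ee_rot: [0.708, -0.042, 0.704, 0.042]
ft_force: [0.8, -0.3, -2.6]
opening: 0.0451
shift [0.024 0.852 0.891] turn [0.083 0.003 0.   ] at [ 0.4891 -0.0678  0.1692] open 0.0451 F [ 0.8 -0.3 -2.6] t 29.4
```

```bash

python3 -m pendant '[[0,0.02,0.02,0,0,0,0],[0,0.06,0.06,0,0,0,0],[0,0.12,0.13,0.01,0,0,0],[0,0.2,0.21,0.02,0,0,0],[0,0.28,0.29,0.04,0,0,0],[0,0.36,0.38,0.05,0,0,0],[0,0.44,0.46,0.06,0,0,0],[0,0.51,0.53,0.07,0,0,0]]'
python3 go.py .646 .1225 .165 -.012
```

```text
t: 30.1
position: [0.5825, 0.0487, 0.1676]
ee_rot: [0.708, -0.003, 0.706, 0.003]
ft_force: [-1.1, 0.4, -1.8]
opening: 0.0452
shift [0.014 0.366 0.321] turn [ 0.013  0.001 -0.   ] at [0.5825 0.0487 0.1676] open 0.0452 F [-1.1  0.4 -1.8] t 30.1
```

```bash

python3 -m pendant '[[0,0.08,0.07,0.01,0,0,0],[0,0.16,0.14,0.013,0,0,0],[0,0.24,0.21,0.013,0,0,0],[0,0.31,0.27,0.013,0,0,0],[0,0.35,0.31,0.013,0,0,0],[0,0.366,0.325,0.013,0,0,0],[0,0.366,0.325,0.013,0,0,0],[0,0.366,0.325,0.013,0,0,0]]'
python3 go.py .647 .1225 .044 -.012
```

```text
t: 30.77
position: [0.6459, 0.1225, 0.1663]
ee_rot: [0.707, 0.004, 0.707, -0.004]
ft_force: [-0.1, -0.3, -2.0]
opening: 0.0452
shift [0.612 0.001 0.005] turn [ 0.001 -0.     0.   ] at [0.6459 0.1225 0.1663] open 0.0452 F [-0.1 -0.3 -2. ] t 30.8
```

```bash

python3 -m pendant '[[0.03,0,0.005,0,0,0,0],[0.1,0,0.01,0,0,0,0],[0.2,0,0.01,0,0,0,0],[0.32,0,0.01,0,0,0,0],[0.44,0,0.01,0,0,0,0],[0.53,0,0.01,0,0,0,0],[0.58,0,0.01,0,0,0,0],[0.595,0,0.01,0,0,0,0]]'
python3 go.py .647 .1225 .0365 -.012
```

```text
t: 31.43
position: [0.6459, 0.1212, 0.0444]
ee_rot: [0.706, 0.003, 0.709, -0.005]
ft_force: [0.8, 0.4, -2.3]
opening: 0.045
shift [0.039 0.007 0.006] turn [ 0.    -0.003  0.001] at [0.6459 0.1212 0.0444] open 0.045 F [ 0.8  0.4 -2.3] t 31.4
```

```bash

python3 -m pendant '[[0.006,0.005,0.005,0,0,0,0],[0.012,0.005,0.005,0,0,0,0],[0.018,0.005,0.005,0,0,0,0],[0.024,0.005,0.005,0,0,0,0],[0.029,0.005,0.005,0,0,0,0],[0.034,0.005,0.005,0,0,0,0],[0.037,0.005,0.005,0,0,0,0],[0.039,0.005,0.005,0,0,0,0]]'
python3 -m pendant '[[0,0,0,0,0,0,0.55],[0,0,0,0,0,0,0.6],[0,0,0,0,0,0,0.65],[0,0,0,0,0,0,0.7],[0,0,0,0,0,0,0.7],[0,0,0,0,0,0,0.7],[0,0,0,0,0,0,0.7],[0,0,0,0,0,0,0.7]]'
python3 -m pendant '[[-0.02,0,0,0,0,0,0.7],[-0.08,0,0,0,0,0,0.7],[-0.18,0,0,0,0,0,0.7],[-0.3,0,0,0,0,0,0.7],[-0.42,0,0,0,0,0,0.7],[-0.52,0,0,0,0,0,0.7],[-0.6,0,0,0,0,0,0.7],[-0.65,0,0,0,0,0,0.7]]'
python3 -m pendant '[[-0.05,0,-0.05,0,0,0,0.7],[-0.1,0,-0.15,0,0,0,0.7],[-0.15,0,-0.28,0,0,0,0.7],[-0.2,0,-0.41,0,0,0,0.7],[-0.25,0,-0.54,0,0,0,0.7],[-0.28,0,-0.65,0,0,0,0.7],[-0.3,0,-0.72,0,0,0,0.7],[-0.3,0,-0.75,0,0,0,0.7]]'
python3 - <<'E'
from workcell import *
from h import *
out=[]
for n,o in(("scene",(140,140)),("side",(180,60))):
    d=get_image(n);im=d["img"].copy()
    def q(c,yaw,z,L,T):
        P=[[*frame(c,yaw,[[a*L/2,b*T/2]])[0],z] for a,b in((1,1),(1,-1),(-1,-1),(-1,1))]
        cv2.polylines(im,[np.int32(w2p(d,P).round())],True,(0,255,0),1)
    y=-.012
    q((.6461,.1224),y,.08,.046,.046);q((.645,.0372),y,.077,.07,.03);q((.644,-.0479),y,.078,.052,.042);q((.6431,-.133),y,.082,.09,.024)
    out.append(cv2.resize(im[o[1]:o[1]+260,o[0]:o[0]+200],(400,520)))
cv2.imwrite("pics/f.png",np.hstack(out));print(state()["position"],state()["t"])
E
```

```text
t: 32.1
position: [0.6469, 0.1223, 0.0368]
ee_rot: [0.706, 0.004, 0.709, -0.005]
ft_force: [-1.4, 0.2, 2.8]
opening: 0.0452
t: 32.77
position: [0.6469, 0.1223, 0.0368]
ee_rot: [0.706, 0.004, 0.709, -0.005]
ft_force: [-0.6, 0.5, -0.5]
opening: 0.0616
t: 33.43
position: [0.6486, 0.1229, 0.1702]
ee_rot: [0.707, 0.004, 0.707, -0.004]
ft_force: [0.3, -0.0, 0.0]
opening: 0.0617
t: 34.1
position: [0.4972, 0.1249, 0.2315]
ee_rot: [0.707, 0.003, 0.707, -0.004]
ft_force: [-0.4, -0.4, 0.2]
opening: 0.0617
[0.49829057 0.12460543 0.23069122] 34.2
```

View pics/f.png

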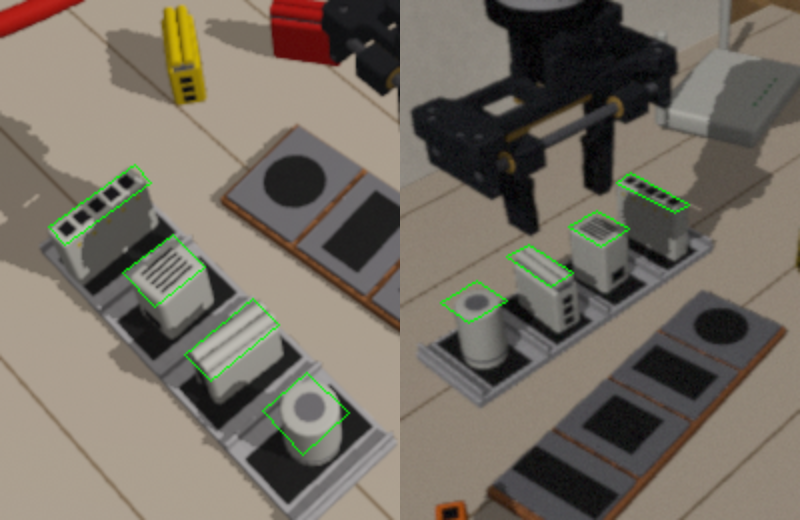

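All four units stand upright in mirrored order, and their tops lie on the ideal bay outlines. The round unit is about 4 mm off and the others are closer. The gripper is clear of everything, so I'll hand in.

```bash
python3 -m pendant '[[0,0,0,0,0,0,0.7],[0,0,0,0,0,0,0.7],[0,0,0,0,0,0,0.7],[0,0,0,0,0,0,0.7],[0,0,0,0,0,0,0.7],[0,0,0,0,0,0,0.7],[0,0,0,0,0,0,0.7],[0,0,0,0,0,0,0.7]]'; python3 -c "
from workcell import *
print(finish_job())"
```

```text
t: 34.87
position: [0.4984, 0.1246, 0.2307]
ee_rot: [0.707, 0.004, 0.707, -0.004]
ft_force: [0.5, -0.1, -0.3]
opening: 0.0616
the job is handed in; nothing more can be done
None
```

I moved the four white units into the new rack in reverse order and handed the job in at about 35 s of the 104 s allowed; no verdict was reported. The old row ran slab, brick, router, round from left to right. The new rack now reads round, router, brick, slab.

- **Last check:** the scene and side pictures show all four units upright in the intended bays, long sides parallel to the ribs. Their tops lie on the computed bay outlines within a few millimetres. The round unit is furthest off, about 4 mm toward the robot by eye, against the 15 mm allowed across the bay.
- **Forces:** the highest wrist force I read was about 7 N, when the router was set down. It is only read at the end of each move, so a brief peak could have been missed.
- **Soft spot:** the brick showed no contact before I opened the gripper, so it may have dropped by up to about a millimetre.

No check failed or disagreed. The look-alikes were left alone, and the gripper was clear of everything at hand-in.

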